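# Set the large dividing wheel to its start mark

### The arm

A 6-joint arm with a two-finger parallel gripper is mounted at the origin on a cart in front of the work surface, level with it; the furniture and walls round the work are solid. World frame = base frame: x ahead of the robot, y to its left, z up, the work surface at z = 0. Lengths are in mm, angles in rad, forces in N, time in s.
With the tool pointing down it reaches from about 275 to 750 mm from the base axis. Payload 10.2 kg.
Tool frame: the origin (TCP) lies at the very end of the fingers, on their centre line; the grasp point (between the pads) lies 19 mm behind it; z points along the fingers, y is the direction in which the jaws open and shut (so a half turn about z gives the same grasp; the last joint's range is limited). The gripper opens to 85 mm and grips with 20 to 120 N. Pads are 22 mm wide; open, the fingers measure 114 mm over their backs; the gripper's body (76 mm by 85 mm) begins 54 mm behind the grasp point. The pads swing forward as they close: fully open they stand 13 mm farther back than shut.
Start: joints at [1.05, 0.313, 1.498, -0, 1.331, -0.223], TCP at [154.057, 501.894, 204.594] pointing down, gripper open.
Joint ranges: [-2.94, 2.94], [-0.97, 2.17], [0.19, 2.56], [-1.23, 4.37], [0.02, 3.11], [-2.88, 2.88]. Speed limits (rad/s): [2.39, 2.39, 3.01, 3.14, 3.14, 3.14].

### API

Orientations are given as a unit quaternion [w, x, y, z].
In Python, from rig import readout, cams, finish_job gives the robot as it stands. The module is installed in compiled form; this text tells all that it offers.
- The arm moves only by the tool carry_out, never from a script. Its argument "steps" is one flat list of numbers, 7 for each row, row after row: the shift along the tool's x, y, z in cm, then the turn, a rotation vector about the tool's x, y, z in units of 5 degrees (1.0 is 5 degrees), then the opening, from -1 (shut) to 1 (fully open), so that 0 is half open. In form: [x, y, z, ax, ay, az, hand, x, y, z, ax, ay, az, hand, ...]. A call has 1 to 20 rows; each row shifts and turns the commanded pose from where the row before left it, along the tool's axes as they then stand; what a row does not reach is not made up. A row lasts 1/12 s, in which the tool goes at most 41.7 mm and 7.16 degrees, less where a joint would pass 70% of its speed; a pose out of reach is approached as far as the arm can. A call with a gripper value outside its range is refused whole. The fingers move at their own pace and stop on an object; "grip_force" is the grip in N (left out, the last holds). Time passes only in rows, so rows that do not move let the fingers close. It gives the time, the measured TCP pose, the force and the opening at its end, in the units of the state.
- readout.sense(): the state, without advancing time (a new reading comes with each control period).
- cams.capture(name): name is "side" or "top" or "wrist"; returns the picture (420x560x3 uint8, red, green, blue); there is no depth.
- cams.calibration(name): a dict with "fx", "fy", "cx", "cy" (pixels), "R" (3x3) and "t" (3): a world point X has camera coordinates R X + t; the wrist camera has in their place "T_tool_cam" (4x4, takes a point from camera to tool coordinates, whose origin is the TCP and whose axes are the flange's). Camera axes: x right, y down, z forward; pixel columns grow to the right and rows downward; lengths in mm; the calibration is good to about 2 mm. A picture is of the moment at which its call begins: read the wrist's pose just before it. calibration takes no time and is no camera call.
- finish_job(): hands the job in, once; it reports no verdict.
The state is a dict: "time_s": time; "joints": joint angles; "dq": joint speeds; "tau": joint torques, N m; "eef_pos": TCP position; "ee_rot": TCP orientation; "force": force on the tool from outside, world axes, zero at the start; "wrist_torque": the same for the moment, N m; "grip_width": opening from 0.0 (shut) to 1.0 (fully open).
Only numpy, scipy, OpenCV 4.12 (cv2) and the standard library are available. Lean on these libraries where they do the work, as an engineer would, in place of code of your own. Each camera call takes 0.05 s, during which the arm holds its last target.

### The job

Two small dividing wheels stand on the craft table. Turn the larger one by its rim until its engraved line faces the pointer on its stand, then let go of it. Do not turn the smaller wheel.

Things in the scene. Friction and masses are not known exactly. Their poses are not given: they have to be found in the camera images.
- large_wheel_axis (a point): Point on the larger wheel's upright axis, level with its rim top (z 66 mm). Wooden dish with a white floor, 150 mm across, flat on a fixed grey stand; turns both ways with light friction (0.05 N m), stays where left, no stop near. Its rim is an upright wall 10 mm thick, outer radius 75 mm, 30 mm high above the inner floor (z 36 mm); it can be pinched from above anywhere but at the pointer. Middle: flat cork pad
- large_wheel_mark (a point): Outer end of the larger wheel's engraved mark, on the outer edge of the rim's top, 75 mm from the axis, z 66 mm. The mark is one black radial line 8 mm wide across the inner floor and the rim's top and down the rim's outside. The hair-thin lines round the rim are only divisions. It turns with the wheel and starts 25 to 80 degrees from the pointer
- large_wheel_pointer (a point): Tip of the larger wheel's fixed pointer: a dark level cone, 28 mm long, 12 mm thick, that points at the axis from outside; tip 79 mm from the axis (4 mm off the rim), z 61 mm; on a 10 mm upright post 107 mm from the axis, 68 mm tall. It stands on the wheel's far side from the robot, up to 43 degrees to either side. All other things nearby are under 55 mm tall
- small_wheel_mark (a point): Outer end of the mark on the smaller wheel, 48 mm from its axis, z 52 mm. That wheel is 96 mm across, otherwise made like the larger, with a pointer of its own on a 54 mm post. It is to be left as it is

How it is judged:
By the outcome, as a careful person would: the job done as asked, in the order asked, and still so for the second after the job is handed in, with the robot touching nothing.
It also fails if it takes over 32 s, if anything falls off the work surface, if the arm or the gripper's body presses on something with over 40 N, if the wrist force passes 120 N, or if a joint passes its speed limit or range.

## Working session

There is one attempt and no reset: what is moved stays moved. The work goes in short steps, Python scripts to look and compute and a tool call to move; the robot and the scene stay as the last step left them, time stands still between calls to the robot, and variables do not carry over. Pictures are saved under pics/ and viewed, and the job is handed in when it is done.

Besides the shell and the picture viewer there is one more tool, called after "Call:" as name(argument=value, ...), one argument or row to a line, values as JSON. carry_out: Moves the arm, as the interface text tells. Its arguments: {"type":"object","properties":{"steps":{"type":"array","items":{"type":"number"}},"grip_force":{"type":"number"}},"required":["steps"]}

```bash
mkdir -p pics; python3 - <<'E'
from rig import readout,cams
import cv2,numpy as np
s=readout.sense();print(s)
for n in("top","side"):
    im=cams.capture(n);cv2.imwrite(f"pics/{n}0.png",im[:,:,::-1])
    print(n,cams.calibration(n))
print(cams.calibration("wrist"))
E
```

```text
{'time_s': 0.0, 'joints': array([ 1.04959528e+00,  3.13427969e-01,  1.49843835e+00,  7.02185788e-06,
        1.33099315e+00, -2.23396127e-01]), 'dq': array([ 1.19020565e-03,  8.96438177e-04,  9.99008548e-04, -7.48089569e-04,
        2.68609534e-05, -8.56129505e-04]), 'tau': array([ 1.48586336e-03, -4.12241006e+01, -2.59766972e+01,  2.08660617e-05,
        3.83553488e-03, -4.82806797e-06]), 'eef_pos': array([153.90705647, 501.63165636, 204.04589251]), 'ee_rot': array([-2.33583356e-04,  1.48353625e-01,  9.88934174e-01, -5.88775431e-04]), 'force': array([-0.219059  ,  0.19788854,  0.36977304]), 'wrist_torque': array([ 0.01497006, -0.00144564, -0.03120863]), 'grip_width': 0.9972120156925821}
top {'fx': 417.34753943008735, 'fy': 417.34753943008735, 'cx': 280.69479182985106, 'cy': 215.49872414424325, 'R': array([[-0.02044419, -0.99949638,  0.02426965],
       [-0.98404558,  0.01582513, -0.17721137],
       [ 0.17673805, -0.02750538, -0.98387353]]), 't': array([-15.01591971, 611.43596184, 954.8088726 ])}
side {'fx': 426.55854855699795, 'fy': 426.55854855699795, 'cx': 279.128022552067, 'cy': 209.279923034882, 'R': array([[-0.97480656, -0.2217246 ,  0.0242977 ],
       [-0.11686467,  0.41491117, -0.90232553],
       [ 0.18998638, -0.88243239, -0.43036991]]), 't': array([596.50444478, 166.62023403, 958.53764578])}
{'fx': 291.3761125454847, 'fy': 291.3761125454847, 'cx': 276.23379260639655, 'cy': 208.39251928303702, 'T_tool_cam': array([[-2.93842328e-04, -9.61302139e-01, -2.75496118e-01,
         7.03576680e+01],
       [ 9.99999448e-01, -4.51539891e-06, -1.05083696e-03,
         1.12076565e+00],
       [ 1.00892784e-03, -2.75496275e-01,  9.61301610e-01,
        -1.68127708e+02],
       [ 0.00000000e+00,  0.00000000e+00,  0.00000000e+00,
         1.00000000e+00]])}
```

View pics/top0.png

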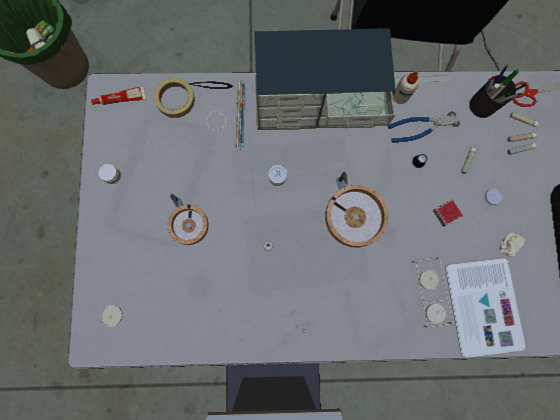

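View pics/side0.png

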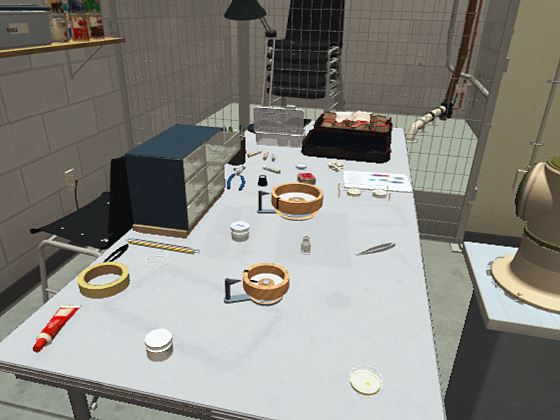

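```bash
cat > h.py <<'E'
import numpy as np,cv2
from rig import cams,readout
def ray(n,u,v,z):
    c=cams.calibration(n);R=c["R"];t=c["t"]
    d=R.T@np.array([(u-c["cx"])/c["fx"],(v-c["cy"])/c["fy"],1]);o=-R.T@t
    return o+d*(z-o[2])/d[2]
def proj(n,X):
    c=cams.calibration(n);p=c["R"]@np.array(X,float)+c["t"]
    return c["fx"]*p[0]/p[2]+c["cx"],c["fy"]*p[1]/p[2]+c["cy"]
E
python3 - <<'E'
import cv2
from h import *
im=cv2.imread("pics/top0.png")
cv2.imwrite("pics/c1.png",cv2.resize(im[160:260,310:410],None,fx=6,fy=6,interpolation=cv2.INTER_CUBIC))
im=cv2.imread("pics/side0.png")
cv2.imwrite("pics/c2.png",cv2.resize(im[165:235,245:345],None,fx=8,fy=8,interpolation=cv2.INTER_CUBIC))
print(ray("top",357,215,66))
E
```

```text
[ 607.31552678 -209.31166076   66.        ]
```

View pics/c1.png

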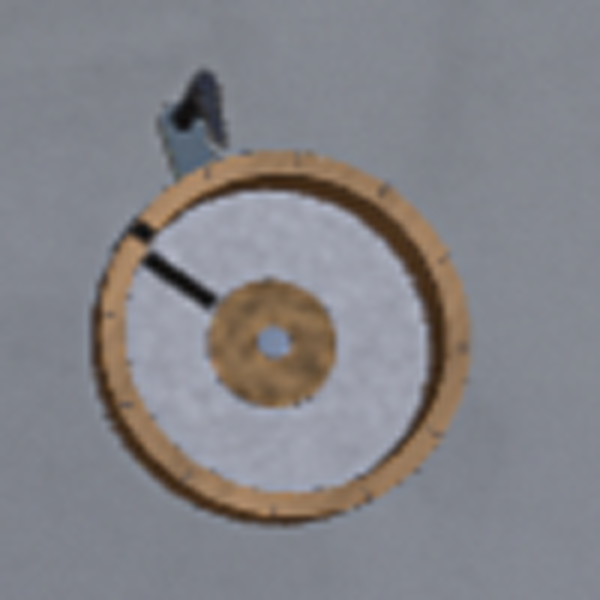

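View pics/c2.png

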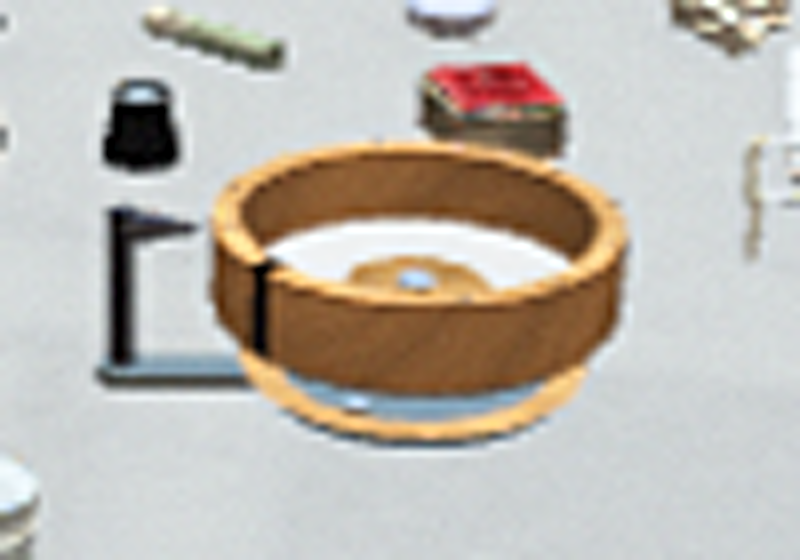

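```bash
python3 - <<'E'
from h import *
from scipy.optimize import least_squares
f=lambda a,b:((a+.5)/6-.5+310,(b+.5)/6-.5+160)
# rim top outer edge clicks
pts=[(470,345),(275,150),(443,255),(386,187),(208,167),(96,325),(440,435),(370,500),(278,517),(120,405-0)]
P=np.array([ray("top",*f(*p),66)[:2] for p in pts[:-1]])
r=least_squares(lambda x:np.hypot(P[:,0]-x[0],P[:,1]-x[1])-75,[607,-209]);c=r.x
print(c,r.fun.round(1))
m=ray("top",*f(133,228),66)[:2]-c
print("mark",np.hypot(*m),np.degrees(np.arctan2(m[1],m[0])))
m=ray("top",*f(150,258),36)[:2]-c; m2=ray("top",*f(212,302),36)[:2]-c
print("floor mark",np.degrees(np.arctan2(m[1],m[0])),np.degrees(np.arctan2(m2[1],m2[0])),np.hypot(*m),np.hypot(*m2))
for nm,p,z in(("tip",(225,145),61),("posttop",(205,73),68)):
    q=ray("top",*f(*p),z)[:2]-c;print(nm,np.hypot(*q),np.degrees(np.arctan2(q[1],q[0])))
g=lambda a,b:((a+.5)/8-.5+245,(b+.5)/8-.5+165)
for nm,p,z in(("tip",(197,228),61),("posttop",(123,208),68),("mark",(265,262),66),("hub",(415,280),36)):
    q=ray("side",*g(*p),z)[:2]-c;print("side",nm,q,np.hypot(*q),np.degrees(np.arctan2(q[1],q[0])))
E
```

```text
[ 607.16425043 -208.18505771] [ 0.8  0.4 -1.2 -0.1 -1.4 -0.4 -0.7 -0.2 -0.9]
mark 72.69567328836618 52.84936409650282
floor mark 51.09864793625428 49.34589283767802 60.10255218263472 28.818736464474753
tip 81.13166271853753 12.862847322886447
posttop 110.71188282063058 13.64807264830538
side tip [78.5036538  19.79323203] 80.96045759448961 14.151119561411198
side posttop [104.61989086  25.32505442] 107.64144157711898 13.607677141427432
side mark [45.70677969 53.51602301] 70.3780820167981 49.50013738547461
side hub [  3.54245027 -11.9042723 ] 12.420171208138802 -73.4281495092502
```

Call:
carry_out(
  steps=[0,0,0,0,0,1,0.4,0,0,0,0,0,1,0.4,0,0,0,0,0,1,0.4,0,0,0,0,0,1,0.4,0,0,0,0,0,1,0.4,0,0,0,0,0,1,0.4,0,0,0,0,0,1,0.4,0,0,0,0,0,1,0.4,0,0,0,0,0,1,0.4,0,0,0,0,0,1,0.4,0,0,0,0,0,1,0.4,0,0,0,0,0,1,0.4,0,0,0,0,0,1,0.4,0,0,0,0,0,1,0.4,0,0,0,0,0,0.59,0.4],
)

```text
time_s: 1.35
eef_pos: [154.0, 501.7, 204.3]
ee_rot: [0.0, 0.709, 0.705, -0.0]
force: [0.3, 0.3, 0.3]
grip_width: 0.7
```

Call:
carry_out(
  steps=[-2.4,1.3,0,0,0,0,0.4,-2.4,1.3,0,0,0,0,0.4,-2.4,1.3,0,0,0,0,0.4,-2.4,1.3,0,0,0,0,0.4,-2.4,1.3,0,0,0,0,0.4,-2.4,1.3,0,0,0,0,0.4,-2.4,1.3,0,0,0,0,0.4,-2.4,1.3,0,0,0,0,0.4,-2.4,1.3,0,0,0,0,0.4,-2.4,1.3,0,0,0,0,0.4,-2.4,1.3,0,0,0,0,0.4,-2.4,1.3,0,0,0,0,0.4,-2.4,1.3,0,0,0,0,0.4,-2.4,1.3,0,0,0,0,0.4,-2.4,1.3,0,0,0,0,0.4,-2.4,1.3,0,0,0,0,0.4,-2.4,1.3,0,0,0,0,0.4,-2.4,1.3,0,0,0,0,0.4,-2.4,1.3,0,0,0,0,0.4,-2.4,1.3,0,0,0,0,0.4],
)

```text
time_s: 3.02
eef_pos: [414.2, 20.5, 204.4]
ee_rot: [-0.0, 0.707, 0.707, -0.0]
force: [0.7, 1.1, -0.0]
grip_width: 0.701
```

Call:
carry_out(
  steps=[-2.4,1.3,0,0,0,0,0.4,-2.4,1.3,0,0,0,0,0.4,-2.4,1.3,0,0,0,0,0.4,-2.4,1.3,0,0,0,0,0.4,-2.4,1.3,0,0,0,0,0.4,-2.4,1.3,0,0,0,0,0.4,-2.4,1.3,0,0,0,0,0.4,-2.4,1.3,0,0,0,0,0.4,-1.8,0.3,0,0,0,0,0.4,-2,1,0,0,0,0,0.4,0,0,0,0,0,0,0.4,0,0,0,0,0,0,0.4],
)

```text
time_s: 4.02
eef_pos: [530.7, -208.5, 203.8]
ee_rot: [-0.001, 0.708, 0.707, -0.0]
force: [0.2, 0.3, -0.0]
grip_width: 0.7
```

```bash
python3 - <<'E'
from h import *
s=readout.sense();print(s["time_s"],s["eef_pos"],s["ee_rot"],s["joints"],s["grip_width"])
im=cams.capture("wrist");cv2.imwrite("pics/w1.png",im[:,:,::-1])
from scipy.spatial.transform import Rotation as Ro
q=s["ee_rot"];R=Ro.from_quat([*q[1:],q[0]]).as_matrix();print(R.round(3))
np.savez("w1.npz",R=R,p=s["eef_pos"])
E
```

```text
4.0167 [ 530.68130805 -208.52613079  203.80951337] [-7.30296088e-04  7.07563833e-01  7.06649046e-01 -1.20311168e-04] [-5.79849817e-01  4.14562729e-01  1.35628345e+00  6.47853518e-05
  1.37222539e+00 -5.78568939e-01] 0.700202691940312
[[ 0.001  1.    -0.001]
 [ 1.    -0.001  0.001]
 [ 0.001 -0.001 -1.   ]]
```

View pics/w1.png

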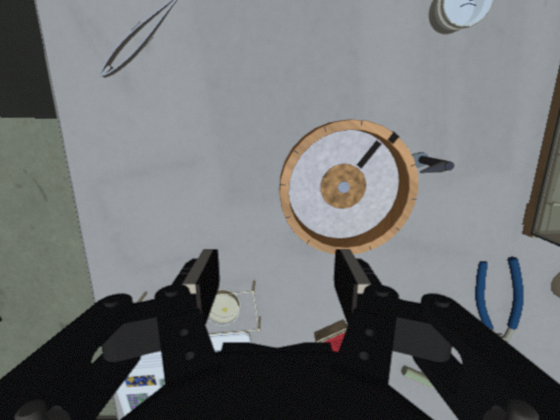

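```bash
cat >> h.py <<'E'
def wray(u,v,z,R,p):
    c=cams.calibration("wrist");T=c["T_tool_cam"]
    d=R@T[:3,:3]@np.array([(u-c["cx"])/c["fx"],(v-c["cy"])/c["fy"],1]);o=R@T[:3,3]+p
    return o+d*(z-o[2])/d[2]
E
python3 - <<'E'
from h import *
im=cv2.imread("pics/w1.png")
cv2.imwrite("pics/c3.png",cv2.resize(im[105:265,265:465],None,fx=4,fy=3.75 if 0 else 4,interpolation=cv2.INTER_CUBIC)[:600])
E
```

```text
(no output)
```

View pics/c3.png

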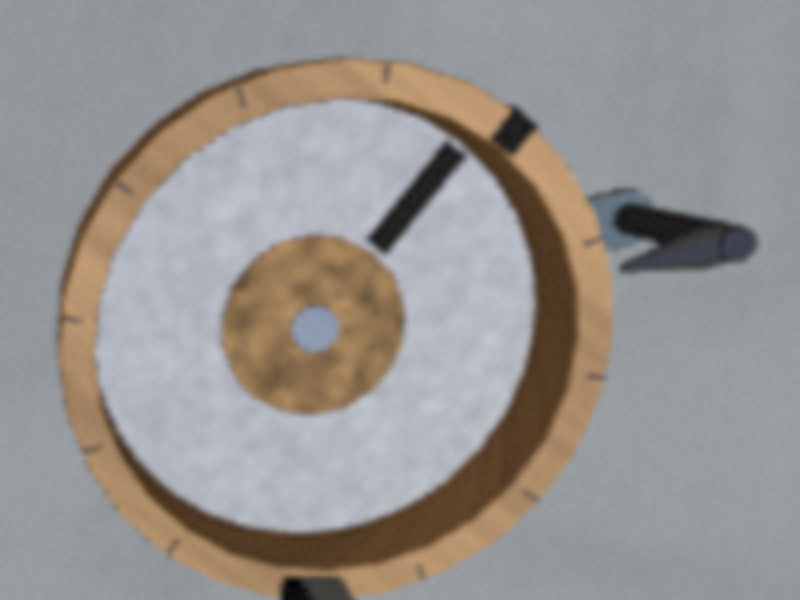

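```bash
python3 - <<'E'
from h import *
from scipy.optimize import least_squares
d=np.load("w1.npz");R,p=d["R"],d["p"]
f=lambda a,b:((a+.5)/4-.5+265,(b+.5)/4-.5+105)
w=lambda a,b,z:wray(*f(a,b),z,R,p)[:2]
P=np.array([w(*q,66) for q in[(613,330),(605,380),(535,500),(424,577),(165,555),(85,452),(60,330),(388,62),(580,190),(330,57),(200,572)]])
r=least_squares(lambda x:np.hypot(P[:,0]-x[0],P[:,1]-x[1])-75,[607,-209]);c=r.x
print(c,r.fun.round(1))
A=lambda q:(np.hypot(*q).round(1),np.degrees(np.arctan2(q[1],q[0])).round(1))
for n,q,z in(("tip",(622,268),61),("post",(738,243),68),("mark",(526,115),66),("markin",(508,143),66),("fl1",(380,243),36),("fl2",(453,150),36),("hub",(316,329),36)):print(n,A(w(*q,z)-c))
a=w(622,268,61);b=w(738,243,67);print("cone dir",A(b-a)); a=w(380,243,36);b=w(453,150,36);print("floor line",A(b-a))
h=w(316,329,39);print("hub",h)
E
```

```text
[ 607.37960221 -205.82028354] [-0.6 -0.4 -1.2 -1.1 -0.2 -2.  -1.4 -1.8 -1.6 -0.9 -1. ]
tip (np.float64(79.5), np.float64(14.5))
post (np.float64(106.4), np.float64(14.9))
mark (np.float64(74.7), np.float64(53.1))
markin (np.float64(66.9), np.float64(52.1))
fl1 (np.float64(29.9), np.float64(51.1))
fl2 (np.float64(61.9), np.float64(52.9))
hub (np.float64(2.7), np.float64(-44.0))
cone dir (np.float64(27.4), np.float64(15.8))
floor line (np.float64(32.0), np.float64(54.7))
hub [ 608.65172817 -207.09823033]
```

Call:
carry_out(
  steps=[0.15,0.7,1,0,0,0,0.2,0,0,2,0,0,0,0.2,0,0,2,0,0,0,0.2,0,0,2,0,0,0,0.2,0,0,2,0,0,0,0.2,0,0,2,0,0,0,0.2,0,0,2,0,0,0,0.2,0,0,1.5,0,0,0,0.2,0,0,1,0,0,0,0.2,0,0,0.5,0,0,0,0.2,0,0,0,0,0,0,0.2,0,0,0,0,0,0,0.2],
  grip_force=25,
)

```text
time_s: 5.07
eef_pos: [538.3, -206.5, 45.1]
ee_rot: [0.0, 0.707, 0.707, 0.0]
force: [-0.2, -1.0, 0.4]
grip_width: 0.6
```

```bash
python3 - <<'E'
from h import *
s=readout.sense();print(s["time_s"],s["eef_pos"],s["force"],s["grip_width"])
im=cams.capture("wrist");cv2.imwrite("pics/w2.png",im[:,:,::-1])
E
```

```text
5.0667 [ 538.26815179 -206.54626228   45.10556632] [-0.22330353 -1.00359499  0.36109889] 0.5997024258722211
```

View pics/w2.png

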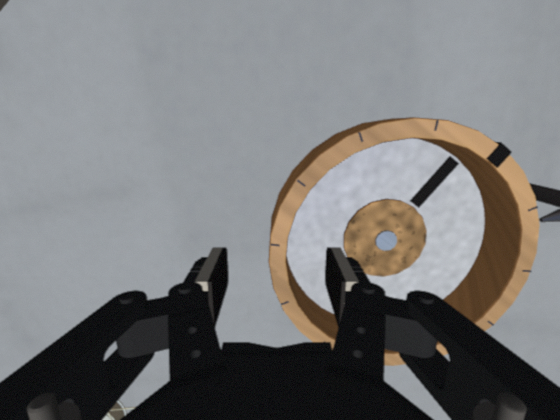

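Call:
carry_out(
  steps=[0,0,0,0,0,0,-0.5,0,0,0,0,0,0,-0.6,0,0,0,0,0,0,-0.7,0,0,0,0,0,0,-0.85,0,0,0,0,0,0,-1,0,0,0,0,0,0,-1,0,0,0,0,0,0,-1,0,0,0,0,0,0,-1],
  grip_force=25,
)

```text
time_s: 5.78
eef_pos: [537.9, -206.7, 44.6]
ee_rot: [0.0, 0.707, 0.707, -0.0]
force: [-0.7, -0.6, -0.3]
grip_width: -0.001
```

```bash
python3 - <<'E'
from h import *
s=readout.sense();print(s["time_s"],s["eef_pos"],s["force"],s["grip_width"])
for n in("wrist","side","top"):
  im=cams.capture(n);cv2.imwrite(f"pics/{n}3.png",im[:,:,::-1])
im=cv2.imread("pics/side3.png");cv2.imwrite("pics/c4.png",cv2.resize(im[120:240,240:400],None,fx=5,fy=5,interpolation=cv2.INTER_CUBIC))
E
```

```text
5.7833 [ 537.89646826 -206.71737435   44.60990824] [-0.71926323 -0.60348724 -0.2871029 ] -0.0013537609020976753
```

View pics/wrist3.png

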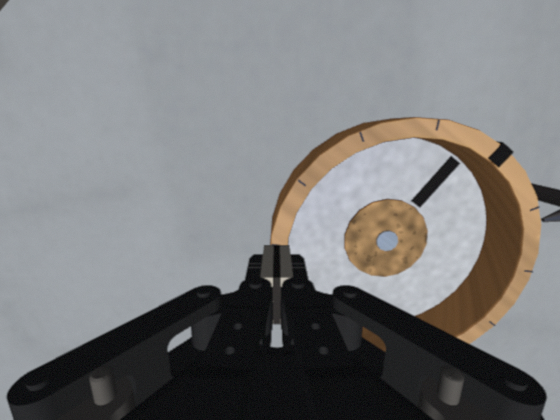

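View pics/c4.png

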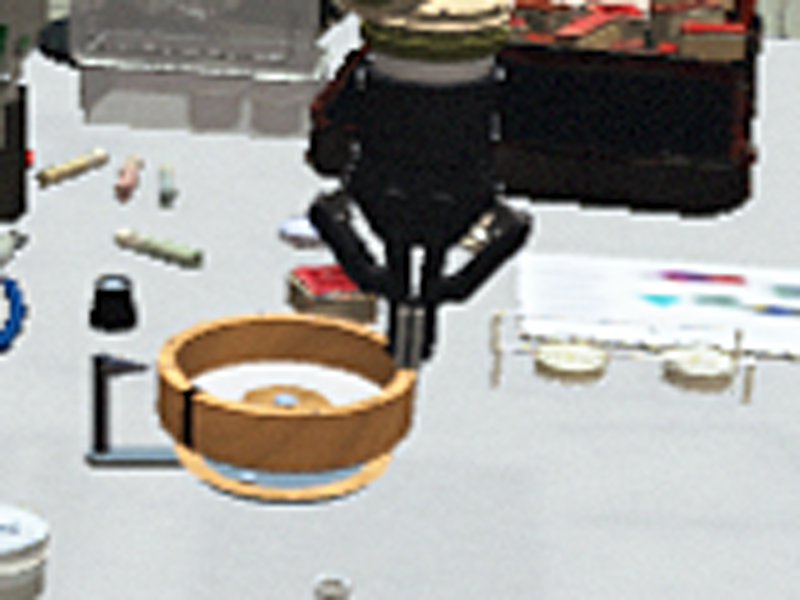

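```bash
python3 - <<'E'
from h import *
for X in((538,-207,45),(538,-207,66),(532,-207,66),(607,-207,66)):
  for n in("side","top"):
    u,v=proj(n,X);print(X,n,(round(u,1),round(v,1)),"crop4" if n=="side" else "",((u-240)*5,(v-120)*5))
im=cv2.imread("pics/top3.png");cv2.imwrite("pics/c5.png",cv2.resize(im[160:280,300:420],None,fx=5,fy=5,interpolation=cv2.INTER_CUBIC))
im=cv2.imread("pics/wrist3.png");cv2.imwrite("pics/c6.png",cv2.resize(im[180:330,200:400],None,fx=4,fy=4,interpolation=cv2.INTER_CUBIC))
E
```

```text
(538, -207, 45) side (np.float64(320.6), np.float64(201.4)) crop4 (np.float64(403.0721867422531), np.float64(406.76984136128283))
(538, -207, 45) top (np.float64(355.8), np.float64(244.7))  (np.float64(578.955936950292), np.float64(623.5182166737764))
(538, -207, 66) side (np.float64(321.1), np.float64(194.6)) crop4 (np.float64(405.5108378768463), np.float64(373.21281322799763))
(538, -207, 66) top (np.float64(357.6), np.float64(243.7))  (np.float64(587.8606736679143), np.float64(618.724805188459))
(532, -207, 66) side (np.float64(323.2), np.float64(194.9)) crop4 (np.float64(415.9844494576748), np.float64(374.3760863855738))
(532, -207, 66) top (np.float64(357.7), np.float64(246.3))  (np.float64(588.5312377956035), np.float64(631.32640474304))
(607, -207, 66) side (np.float64(297.3), np.float64(192.0)) crop4 (np.float64(286.46175953306226), np.float64(359.9903831041802))
(607, -207, 66) top (np.float64(356.1), np.float64(215.1))  (np.float64(580.2511145236627), np.float64(475.7219018670223))
```

View pics/c5.png

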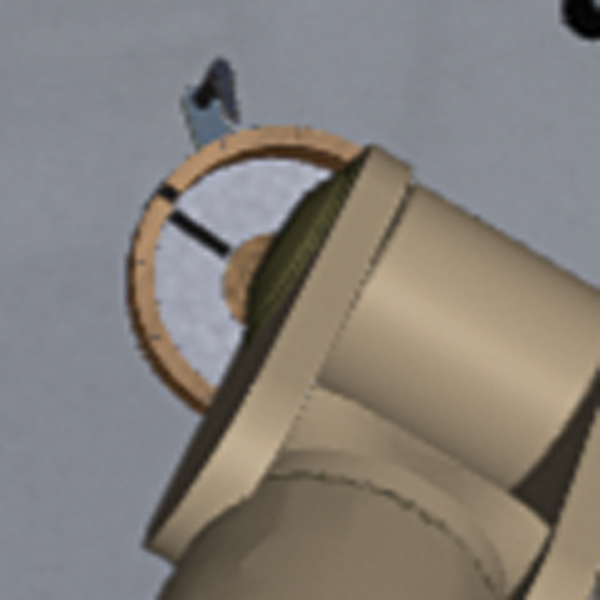

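View pics/c6.png

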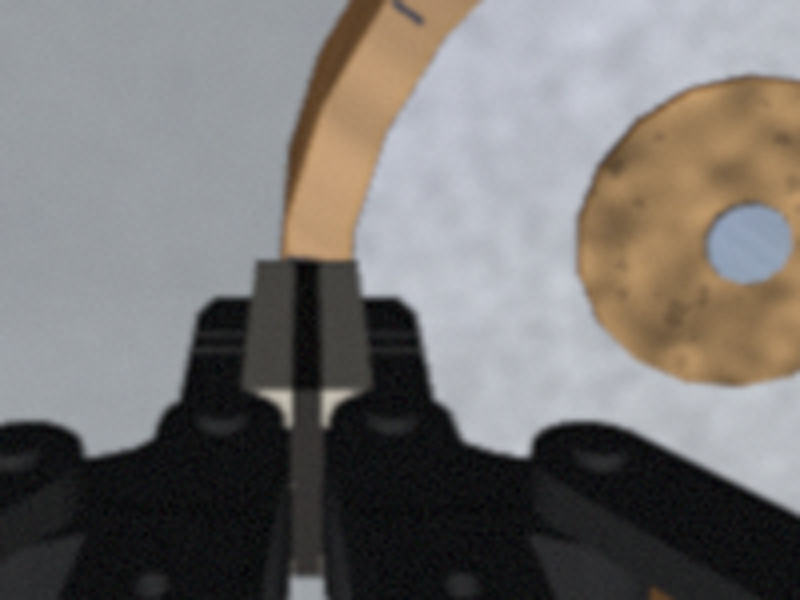

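Call:
carry_out(
  steps=[0,0,0,0,0,0,0.0,0,0,0,0,0,0,0,0,0,0,0,0,0,0,0,0,0,0,0,0,0,0,0,0,0,0,0,0,0,0,0.3,0,0,0,0,0,0,0.3,0,0,0,0,0,0,0.3,0,0,0,0,0,0,0,0,0,0,0],
)

```text
time_s: 6.68
eef_pos: [537.5, -206.4, 34.7]
ee_rot: [-0.001, 0.707, 0.707, -0.0]
force: [-0.2, -0.1, 0.5]
grip_width: 0.5
```

```bash
python3 - <<'E'
from h import *
s=readout.sense();print(s["time_s"],s["eef_pos"],s["force"],s["grip_width"])
for n in("wrist","side"):
  im=cams.capture(n);cv2.imwrite(f"pics/{n}4.png",im[:,:,::-1])
a=cv2.imread("pics/wrist4.png")[180:330,180:380]; b=cv2.imread("pics/side4.png")[140:220,260:380]
cv2.imwrite("pics/c7.png",np.hstack([cv2.resize(a,(400,300),interpolation=2),cv2.resize(b,(400,300),interpolation=2)]))
E
```

```text
6.6833 [ 537.49710188 -206.43976885   34.72674268] [-0.22441095 -0.12040063  0.54181992] 0.5003253463189384
```

View pics/c7.png

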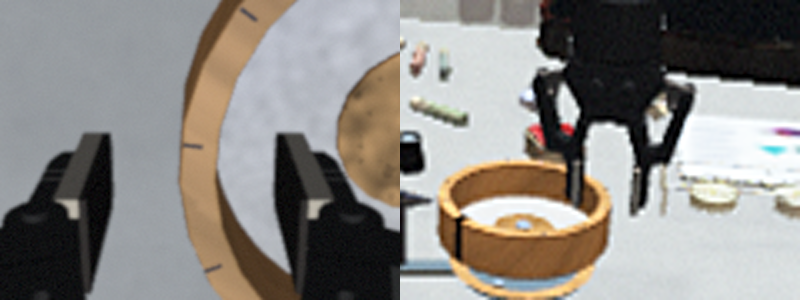

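Call:
carry_out(
  steps=[0,0,0.4,0,0,0,0,0,0,0.4,0,0,0,0,0,0,0.4,0,0,0,0,0,0,0,0,0,0,0],
)

```text
time_s: 7.12
eef_pos: [537.4, -206.4, 22.5]
ee_rot: [-0.001, 0.707, 0.707, -0.0]
force: [-0.0, 0.9, 0.6]
grip_width: 0.502
```

Call:
carry_out(
  steps=[0,0,0,0,0,0,-0.4,0,0,0,0,0,0,-0.6,0,0,0,0,0,0,-0.8,0,0,0,0,0,0,-1,0,0,0,0,0,0,-1,0,0,0,0,0,0,-1,0,0,0,0,0,0,-1],
  grip_force=25,
)

```text
time_s: 7.7
eef_pos: [540.1, -207.9, 24.2]
ee_rot: [0.003, 0.708, 0.707, 0.001]
force: [9.3, -3.8, -6.1]
grip_width: 0.124
```

```bash
python3 - <<'E'
from h import *
s=readout.sense();print(s["time_s"],s["eef_pos"],s["force"],s["grip_width"],s["wrist_torque"])
for n in("wrist","side"):
  im=cams.capture(n);cv2.imwrite(f"pics/{n}5.png",im[:,:,::-1])
a=cv2.imread("pics/wrist5.png")[180:330,180:380]; b=cv2.imread("pics/side5.png")[140:220,260:380]
cv2.imwrite("pics/c8.png",np.hstack([cv2.resize(a,(400,300),interpolation=2),cv2.resize(b,(400,300),interpolation=2)]))
E
```

```text
7.7 [ 540.05754483 -207.91761983   24.18935003] [ 9.33231474 -3.7531735  -6.09364847] 0.12441053508531237 [-0.64539264 -1.72786618 -0.319362  ]
```

View pics/c8.png

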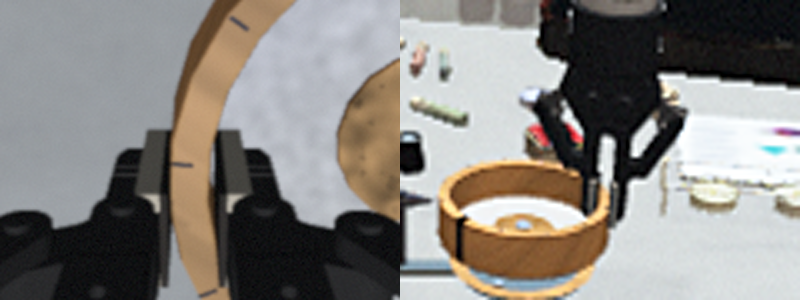

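Call:
carry_out(
  steps=[0,0.2,0,0,0,0,-1,0.244,0.004,0,0,0,0.4,-1,0.244,0.004,0,0,0,0.4,-1,0.244,0.004,0,0,0,0.4,-1,0.244,0.004,0,0,0,0.4,-1,0.244,0.004,0,0,0,0.4,-1,0.244,0.004,0,0,0,0.4,-1,0.244,0.004,0,0,0,0.4,-1,0.244,0.004,0,0,0,0.4,-1,0.244,0.004,0,0,0,0.4,-1,0.244,0.004,0,0,0,0.4,-1,0.244,0.004,0,0,0,0.4,-1,0.244,0.004,0,0,0,0.4,-1,0.244,0.004,0,0,0,0.4,-1,0.244,0.004,0,0,0,0.4,-1,0.244,0.004,0,0,0,0.4,-1,0.244,0.004,0,0,0,0.4,-1,0.244,0.004,0,0,0,0.4,-1,0,0,0,0,0,0,-1,0,0,0,0,0,0,-1],
)

```text
time_s: 9.47
eef_pos: [552.1, -168.9, 24.1]
ee_rot: [0.001, 0.883, 0.469, -0.0]
force: [-2.4, -5.4, 1.2]
grip_width: 0.131
```

```bash
cat > look.py <<'E'
import sys
from h import *
from scipy.spatial.transform import Rotation as Ro
k=sys.argv[1]
s=readout.sense();print(s["time_s"],s["eef_pos"],s["force"],s["grip_width"])
q=s["ee_rot"];R=Ro.from_quat([*q[1:],q[0]]).as_matrix();print("yaw y",np.degrees(np.arctan2(R[1,1],R[0,1])))
np.savez(f"w{k}.npz",R=R,p=s["eef_pos"])
for n in("wrist","side","top"):
  im=cams.capture(n);cv2.imwrite(f"pics/{n}{k}.png",im[:,:,::-1])
a=cv2.imread(f"pics/side{k}.png")[165:225,250:330]
cv2.imwrite(f"pics/s{k}.png",cv2.resize(a,(800,600),interpolation=2))
a=cv2.imread(f"pics/top{k}.png")[160:250,310:400+30]
cv2.imwrite(f"pics/t{k}.png",cv2.resize(a,(800,600),interpolation=2))
E
python3 look.py 6
```

```text
9.4667 [ 552.06536547 -168.93329647   24.1157959 ] [-2.38898787 -5.42106834  1.19234521] 0.13077649663737745
yaw y -34.077716748487155
```

View pics/wrist6.png

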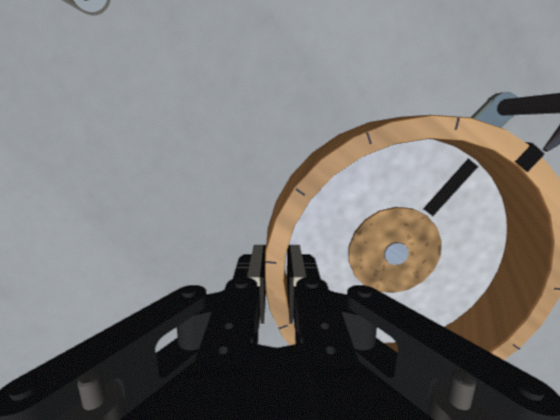

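View pics/t6.png

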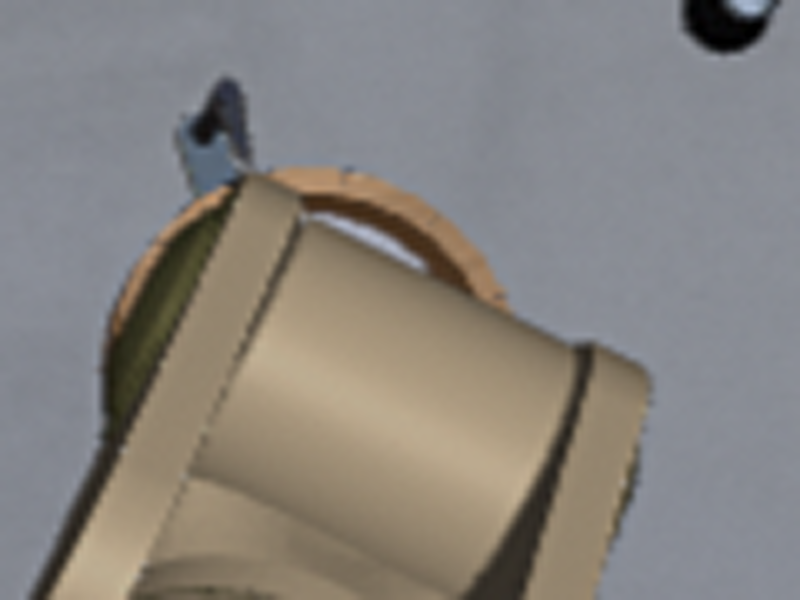

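View pics/s6.png

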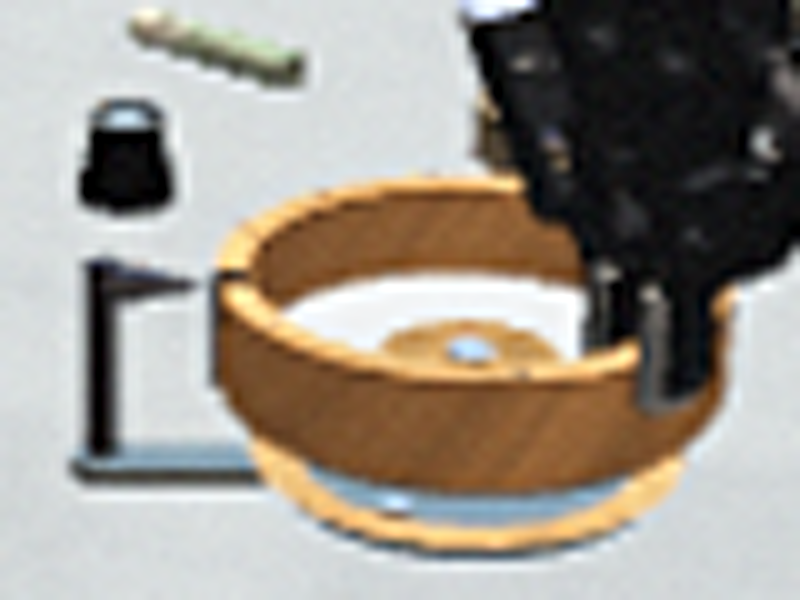

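```bash
python3 - <<'E'
from h import *
im=cv2.imread("pics/wrist6.png")
cv2.imwrite("pics/c9.png",cv2.resize(im[80:230,360:560],None,fx=4,fy=4,interpolation=cv2.INTER_CUBIC))
E
```

```text
(no output)
```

View pics/c9.png

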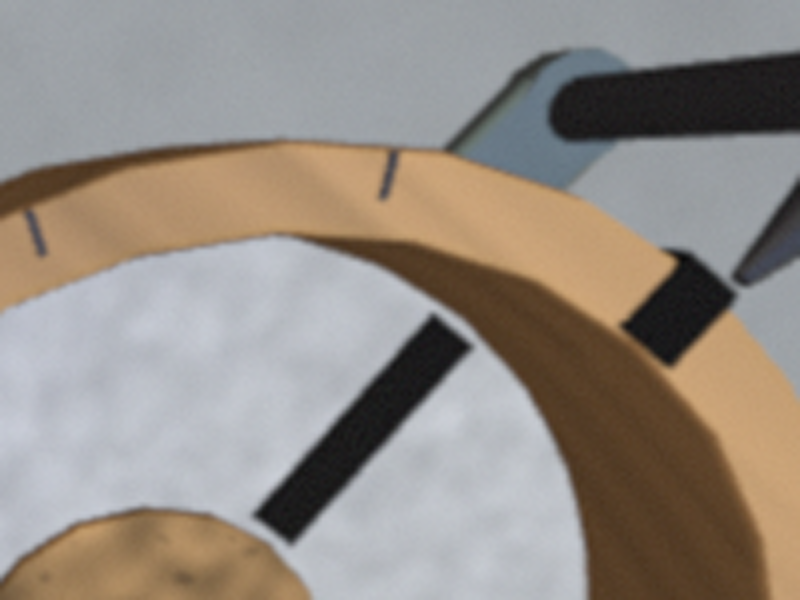

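```bash
python3 - <<'E'
from h import *
d=np.load("w6.npz");R,p=d["R"],d["p"]
f=lambda a,b:((a+.5)/4-.5+360,(b+.5)/4-.5+80)
w=lambda a,b,z:wray(*f(a,b),z,R,p)[:2]
im=cv2.imread("pics/wrist6.png")
h=wray(396.5,253,36,R,p)[:2];print("hub",h)
A=lambda q:(np.hypot(*q).round(1),np.degrees(np.arctan2(q[1],q[0])).round(1))
for c in (h,np.array([607.3,-207.]),np.array([609,-207.])):
  print(c);[print(n,A(w(*q,z)-c)) for n,q,z in(("tip",(738,281),61),("mark",(707,273),66),("markin",(647,346),66),("fl1",(274,528),36),("fl2",(451,332),36))]
E
```

```text
hub [ 608.99763956 -208.91897732]
[ 608.99763956 -208.91897732]
tip (np.float64(78.2), np.float64(17.6))
mark (np.float64(74.6), np.float64(23.0))
markin (np.float64(65.6), np.float64(22.7))
fl1 (np.float64(29.3), np.float64(25.5))
fl2 (np.float64(62.9), np.float64(22.6))
[ 607.3 -207. ]
tip (np.float64(79.3), np.float64(15.9))
mark (np.float64(75.4), np.float64(21.2))
markin (np.float64(66.4), np.float64(20.6))
fl1 (np.float64(30.1), np.float64(20.8))
fl2 (np.float64(63.8), np.float64(20.4))
[ 609. -207.]
tip (np.float64(77.7), np.float64(16.2))
mark (np.float64(73.8), np.float64(21.7))
markin (np.float64(64.8), np.float64(21.2))
fl1 (np.float64(28.5), np.float64(22.0))
fl2 (np.float64(62.2), np.float64(21.0))
```

Call:
carry_out(
  steps=[0.22,0.004,0,0,0,0.37,-1,0.22,0.004,0,0,0,0.37,-1,0.22,0.004,0,0,0,0.37,-1,0,0,0,0,0,0,-1,0,0,0,0,0,0,-1,0,0,0,0,0,0,-1],
)

```text
time_s: 10.12
eef_pos: [556.0, -163.7, 24.1]
ee_rot: [0.001, 0.905, 0.426, 0.0]
force: [-2.1, -6.7, 1.2]
grip_width: 0.123
```

```bash
python3 look.py 7; python3 - <<'E'
from h import *
im=cv2.imread("pics/wrist7.png")
cv2.imwrite("pics/c10.png",cv2.resize(im[80:230,360:560],None,fx=4,fy=4,interpolation=cv2.INTER_CUBIC))
E
```

```text
10.1167 [ 556.03026197 -163.71734476   24.11104961] [-2.14284804 -6.73026113  1.21116353] 0.12336530744631843
yaw y -39.62486260762833
```

View pics/c10.png

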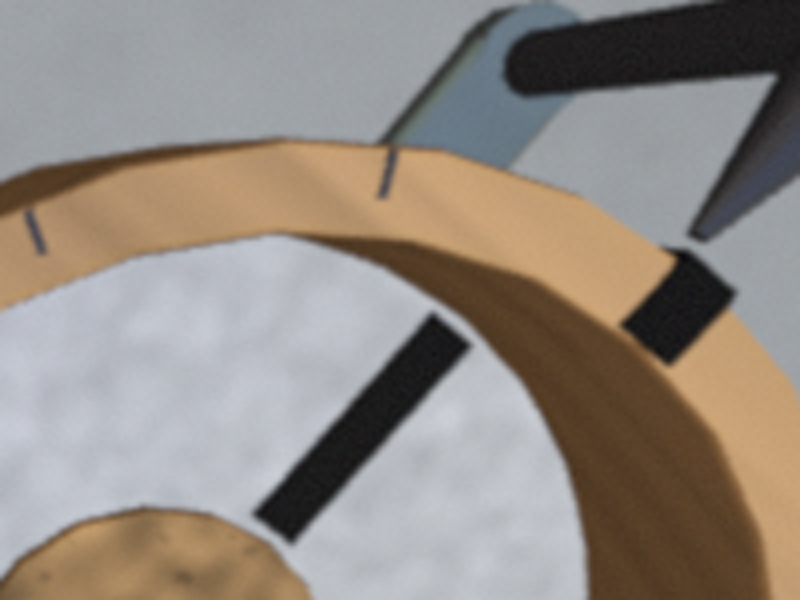

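View pics/s7.png

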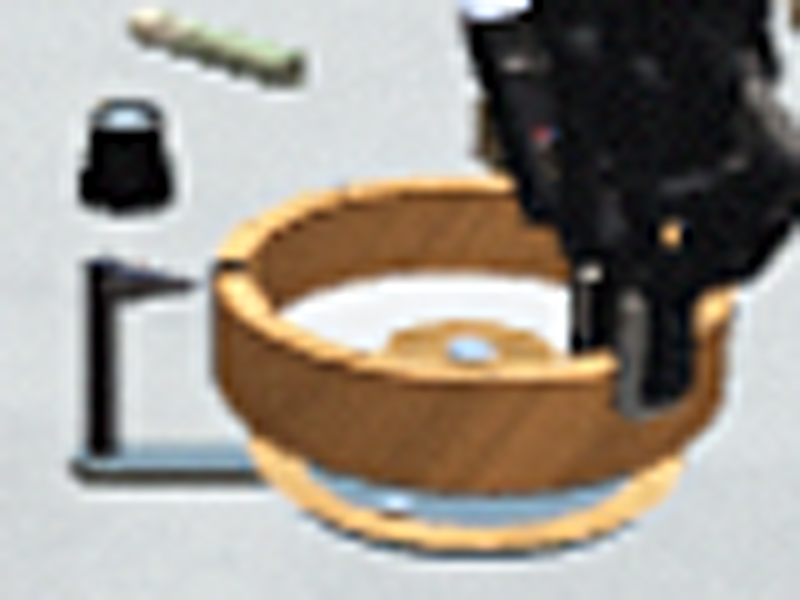

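```bash
python3 - <<'E'
from h import *
d=np.load("w7.npz");R,p=d["R"],d["p"]
f=lambda a,b:((a+.5)/4-.5+360,(b+.5)/4-.5+80)
w=lambda a,b,z:wray(*f(a,b),z,R,p)[:2]
A=lambda q:(np.hypot(*q).round(1),np.degrees(np.arctan2(q[1],q[0])).round(1))
h=wray(396.5,253,36,R,p)[:2];print("hub",h)
for c in (h,np.array([607.3,-207.])):
  print(c);[print(n,A(w(*q,z)-c)) for n,q,z in(("tip",(700,238),61),("mark",(707,273),66),("markin",(647,346),66),("fl1",(274,528),36),("fl2",(451,332),36))]
E
```

```text
hub [ 608.72704714 -209.0341909 ]
[ 608.72704714 -209.0341909 ]
tip (np.float64(78.9), np.float64(17.2))
mark (np.float64(74.6), np.float64(17.5))
markin (np.float64(65.6), np.float64(17.2))
fl1 (np.float64(29.3), np.float64(19.9))
fl2 (np.float64(62.9), np.float64(17.1))
[ 607.3 -207. ]
tip (np.float64(79.7), np.float64(15.5))
mark (np.float64(75.4), np.float64(15.7))
markin (np.float64(66.4), np.float64(15.1))
fl1 (np.float64(30.0), np.float64(15.3))
fl2 (np.float64(63.7), np.float64(14.9))
```

Call:
carry_out(
  steps=[0,0,0,0,0,0,-0.6,0,0,0,0,0,0,-0.4,0,0,0,0,0,0,-0.2,0,0,0,0,0,0,0,0,0,0,0,0,0,0,0,0,0,0,0,0,0],
)

```text
time_s: 10.77
eef_pos: [555.8, -162.2, 23.6]
ee_rot: [-0.0, 0.905, 0.426, -0.0]
force: [-0.1, -0.5, -0.5]
grip_width: 0.502
```

```bash
python3 look.py 8; python3 - <<'E'
from h import *
im=cv2.imread("pics/wrist8.png")
cv2.imwrite("pics/c11.png",cv2.resize(im[80:230,360:560],None,fx=4,fy=4,interpolation=cv2.INTER_CUBIC))
E
```

```text
10.7667 [ 555.79031735 -162.18399668   23.59714182] [-0.09997201 -0.51374826 -0.50444154] 0.5015767539950752
yaw y -39.55172376792536
```

View pics/c11.png

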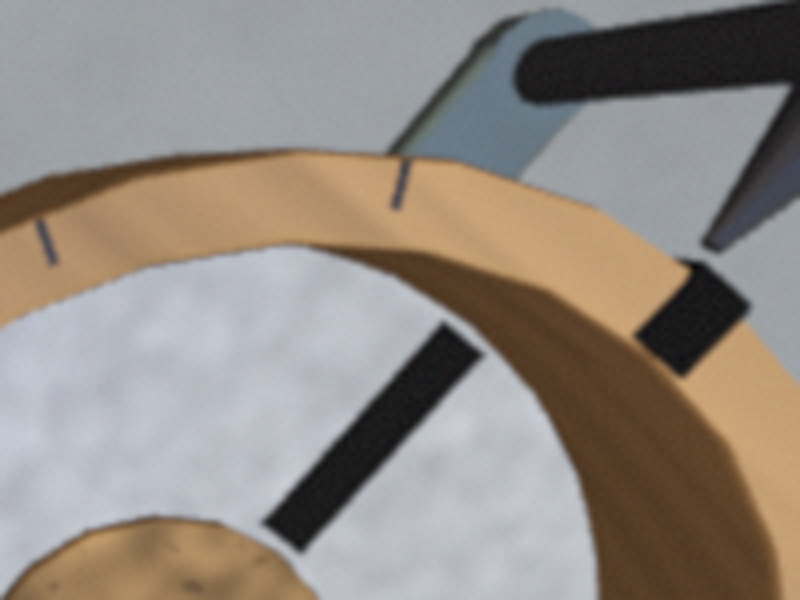

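View pics/wrist8.png

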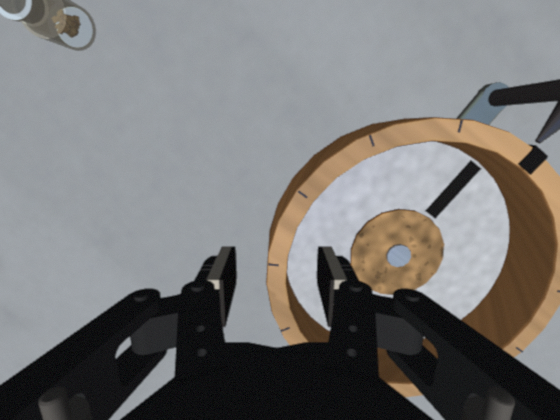

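Call:
carry_out(
  steps=[0,0,-0.5,0,0,0,0,0,0,-1,0,0,0,0,0,0,-1.5,0,0,0,0,0,0,-2,0,0,0,0,0,0,-2,0,0,0,0,0,0,-2,0,0,0,0,0,0,-2,0,0,0,0,0,0,-2,0,0,0,0,0,0,-2,0,0,0,0,0,0,-2,0,0,0,0,0,0,-1,0,0,0,0,0,0,0,0,0,0,0,0,0,0,0,0,0,0],
)

```text
time_s: 12.0
eef_pos: [555.7, -162.2, 203.5]
ee_rot: [0.0, 0.905, 0.426, 0.0]
force: [-0.2, -0.2, 0.2]
grip_width: 0.502
```

```bash
python3 look.py 9; python3 - <<'E'
from h import *
im=cv2.imread("pics/wrist9.png")
cv2.imwrite("pics/c12.png",cv2.resize(im[90:240,290:490],None,fx=4,fy=4,interpolation=cv2.INTER_CUBIC))
E
```

```text
12.0 [ 555.66603828 -162.22397957  203.48139645] [-0.24263801 -0.23166071  0.20417329] 0.5022885829877161
yaw y -39.561337216704786
```

View pics/c12.png

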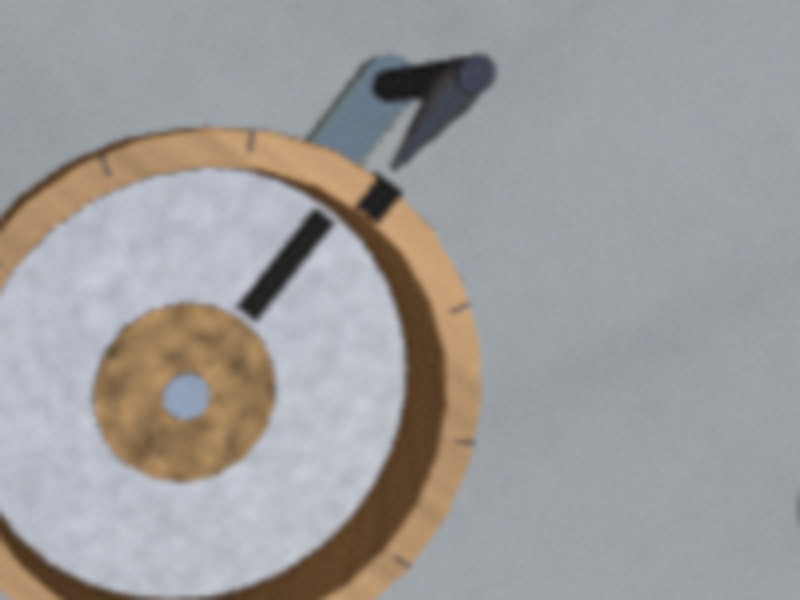

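View pics/wrist9.png

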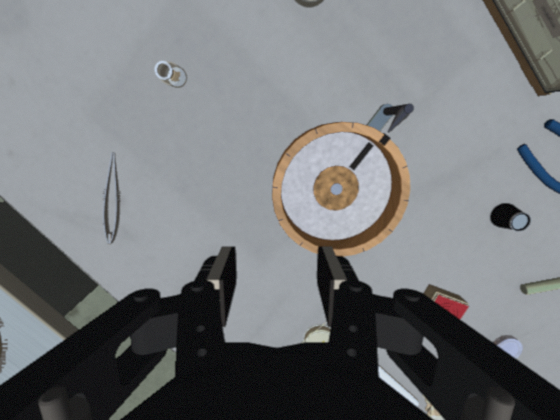

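View pics/top9.png

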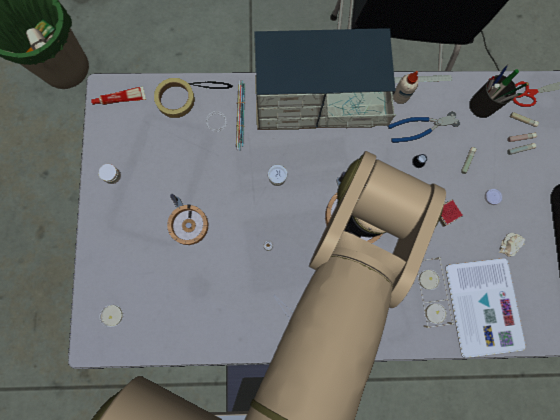

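```bash
python3 - <<'E'
from h import *
from scipy.optimize import least_squares
d=np.load("w9.npz");R,p=d["R"],d["p"]
f=lambda a,b:((a+.5)/4-.5+290,(b+.5)/4-.5+90)
w=lambda a,b,z:wray(*f(a,b),z,R,p)[:2]
A=lambda q:(np.hypot(*q).round(1),np.degrees(np.arctan2(q[1],q[0])).round(1))
P=np.array([w(*q,66) for q in[(467,305),(482,370),(474,443),(410,567),(250,131),(104,153),(340,160),(200,127),(440,245)]])
r=least_squares(lambda x:np.hypot(P[:,0]-x[0],P[:,1]-x[1])-x[2],[607,-209,75]);print(r.x,r.fun.round(1))
h=w(187,397,36);print("hub",h)
for c in (r.x[:2],h):
  [print(n,A(w(*q,z)-c)) for n,q,z in(("tip",(397,167),61),("post",(480,70),68),("mark",(390,183),66),("markin",(372,207),66),("fl1",(249,310),36),("fl2",(322,219),36))]
print("cone",A(w(480,73,64)-w(397,167,61)),"line",A(w(322,219,36)-w(249,310,36)))
E
```

```text
[ 607.0335186  -206.32022005   74.64151742] [-0.2  0.5  0.1 -0.2 -0.1 -0.1 -0.6  0.6  0.1]
hub [ 608.36289813 -208.29805689]
tip (np.float64(80.8), np.float64(14.3))
post (np.float64(108.7), np.float64(15.0))
mark (np.float64(75.8), np.float64(14.5))
markin (np.float64(68.7), np.float64(14.3))
fl1 (np.float64(31.1), np.float64(13.6))
fl2 (np.float64(62.9), np.float64(13.9))
tip (np.float64(80.1), np.float64(15.9))
post (np.float64(107.9), np.float64(16.2))
mark (np.float64(75.1), np.float64(16.3))
markin (np.float64(67.9), np.float64(16.2))
fl1 (np.float64(30.4), np.float64(17.8))
fl2 (np.float64(62.1), np.float64(16.0))
cone (np.float64(28.5), np.float64(13.4)) line (np.float64(31.8), np.float64(14.3))
```

```bash
python3 -c "
from rig import finish_job
print(finish_job())"
```

```text
the job is handed in; nothing more can be done
None
```

I turned the larger wheel about 38° by its rim until its line faced the pointer, then let go of it. I lifted the gripper about 180 mm clear and handed the job in at about 12.2 s of the 32 s allowed.

- **Alignment:** In the last wrist picture, after letting go, the mark was at 14.5° and the pointer tip at 14.3° about the axis. Using the hub as the centre gives 16.3° and 15.9°. Mark and pointer agree within about half a degree, and letting go did not visibly move the wheel.
- **Smaller wheel:** I never went near it. In the last top picture it looks as it did at the start; I did not measure its angle.
- **Forces:** The highest force reading I saw was about 12 N, with the rim gripped; readings came only at the end of each move. It was near zero at the end.

**First pinch failed:** It closed on nothing just above the rim. The fingers ended about 25–29 mm short of where the stated tool point put them. I opened, went about 22 mm lower with no force showing, and the second pinch held.

**Check that disagreed:** The rim-circle fit and the hub put the wheel's centre about 2 mm apart. That shifts both angles together, so the alignment is hardly affected.

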